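Set the weld gap and hold the plate tight

TASK

Gently pick up the ivory ceramic spacer and slide it down to the jig's bed in the gap, between red plate and blue stop, that is wide enough for it as it stands, its whole length inside; do not push it against the stop on the narrow side. Let go of the spacer, then slide the plate by its steel post towards the spacer until plate, spacer and stop are pressed flush together, and finish still holding the plate pressed there with a light push of about 10 N, for tacking. The ceramic cracks if gripped above 60 N or pressed between plate and stop above 40 N; leave the wedge, tubes, hammer and can where they are.

Things in the scene. Friction and masses are not known exactly. Their poses are not given: they have to be found in the camera images.
- jig: Fit-up jig, fixed to the table: bare aluminium bed 134 (x) x 240 (y) x 15 mm thick. Origin: centre of its underside, on the table. The red plate lies in the middle of its top and slides along the jig's y axis; a blue stop is fixed on top at each end (centres 90 mm from the jig centre along +y and -y; which is at which end varies). Two dark guide rails 10 x 110 x 10 mm run along y, at x = +-58 mm, beside the plate.
- plate: Red steel plate 100 (x) x 120 (y) x 20 mm thick on the jig bed, axes parallel to the jig's. Origin: centre of its underside, on the bed (15 mm above the table). Slides only along the jig's y, at most 8 mm either way from the jig centre, against about 2 N of friction, and stays where it is left; it starts within 1.5 mm of the centre. A round steel post, 22 mm in diameter, rises from its centre from 20 to 65 mm above the origin, to be gripped or pushed.
- plate_post (a point): Centre of the top of the plate's steel post (80 mm above the table).
- stop_thick: Thick blue stop, fixed on the jig bed: 100 (x) x 44 (y) x 25 mm high, axes parallel to the jig's, two steel screw heads on top. Origin: centre of its underside, on the bed. The gap between it and the plate is 6.5 to 9.5 mm: too narrow for the spacer.
- stop_thin: Thin blue stop, fixed on the jig bed: 100 (x) x 28 (y) x 25 mm high, axes parallel to the jig's, two steel screw heads on top. Origin: centre of its underside, on the bed. The gap between it and the plate is 14.5 to 17.5 mm: wide enough for the spacer.
- spacer: Brittle ivory ceramic spacer, loose, about 0.09 kg, standing upright on a brown cork pad: a blade 60 (x) x 12 (y) x 40 mm high with a black grip block on top, 24 (x) x 16 (y) mm, from 40 to 70 mm above the underside. Origin: centre of the underside. In the gap its 60 mm length lies along the jig's x. Its grip block then stands clear above plate and stops.
- pad: Brown cork pad 110 x 110 x 10 mm, fixed; the spacer starts on it, left or right of the jig. Origin: centre of its underside.
- tray: Shallow green tray 120 x 120 x 18 mm, fixed, on the other side of the jig; holds the wedge. Origin: centre of its underside.
- wedge: Stepped steel wedge 70 x 25 x 21 mm, loose in the tray; to be left alone. Origin: centre of its underside.
- tube_a: Bright square steel tube 40 x 200 x 40 mm, loose, beyond the jig; to be left alone. Origin: centre of its underside, length along its y.
- tube_b: Dark square steel tube 30 x 140 x 30 mm, loose, beyond the jig; to be left alone. Origin: centre of its underside, length along its y.
- hammer: Hammer, loose, lying at the far right; to be left alone.
- can: Upright can, 66 mm in diameter, 110 mm high, yellow label, at the far left; to be left alone. Origin: centre of its underside.

How it is judged:
By the outcome, as a careful person would: the job done as asked, in the order asked, and still so for the second after the job is handed in, while the arm keeps its last pose, push and grip.
It also fails if it takes over 54 s, if anything falls off the work surface, if the arm or the gripper's body presses on something with over 40 N, if the wrist force passes 120 N, or if a joint passes its speed limit or range.

ROBOT

A 7-joint arm with a two-finger parallel gripper is mounted at the origin on the work surface. World frame = base frame: x ahead of the robot, y to its left, z up, the work surface at z = 0. Lengths are in m, angles in rad, forces in N, time in s.
With the tool pointing down it reaches from about 0.4 to 0.75 m from the base axis. Payload 19.5 kg.
Tool frame: the origin (TCP) lies on the centre line of the jaws, within the pads' length; the fingertips stand 17 mm ahead of it and the grasp point (between the pads) lies 2 mm behind it; z points along the fingers, y is the line along which they close (so a half turn about z gives the same grasp; the last joint's range is limited). The gripper opens to 85 mm and grips with 20 to 120 N. Pads are 22 mm wide; open, the fingers measure 114 mm over their backs; the gripper's body (76 mm by 85 mm) begins 54 mm behind the grasp point. The pads swing forward as they close: fully open they stand 13 mm farther back than shut.
Start: joints at [-1.27, 0.707, -0.028, 1.485, 0.022, 0.951, -0.075], TCP at [0.193, 0.542, 0.248] pointing down, gripper open.
Joint ranges: [-2.71, 2.71], [-0.32, 2.16], [-1.57, 1.52], [0, 2.45], [-1.46, 4.6], [0, 2.02], [-2.83, 2.83]. Speed limits (rad/s): [1.89, 1.89, 2.57, 2.57, 3.01, 3.01, 3.01].

INTERFACE

Orientations are given as [roll, pitch, yaw] about the fixed x, y, z axes, in that order (R = Rz(yaw) Ry(pitch) Rx(roll)).
In Python, from cell import bot gives the robot as it stands.
- The arm moves only by the shell command python3 -m inch 'ROWS' [OPENING] [FORCE]. ROWS is JSON, a list of rows, each a list of 2 entries, a list of its own where there are three numbers: the shift along the world's x, y, z in cm, then the turn, a rotation vector about the world's x, y, z in degrees. In form: [[[dx, dy, dz], [rx, ry, rz]], ...]. A call has 1 to 12 rows; each row is the pose to reach, as a shift and turn from the pose commanded when the call began; what a row does not reach only later rows make up. A row lasts 1/8 s, in which the tool goes at most 62.5 mm and 10.7 degrees, less where a joint would pass 70% of its speed; a pose out of reach is approached as far as the arm can. A call with a gripper value outside its range is refused whole. OPENING is the opening in per cent of the stroke, from 0 (shut) to 100 (fully open), set as the call begins (- or left out, the last holds). The fingers move at their own pace and stop on an object; FORCE is the grip in N (left out, the last holds). Time passes only in rows, so rows that repeat a pose let the fingers close. It gives the time, the measured TCP pose, the force, the opening and the grip force at its end, in the units of the state.
- bot.get_state(): the state, without advancing time (a new reading comes with each control period).
- bot.snapshot(name): name is "scene" or "side" or "wrist"; returns a dict with "img" (480x640x3 uint8, blue, green, red), "z_map" (480x640 float32, m along the optical axis (not along the pixel's ray), 0 where there is no reading), "camera_matrix" (3x3 intrinsics, pixels), "xyz" and "rotation" of the camera in the world. Camera axes: x right, y up, looking along -z (the intrinsics and any distortion apply to the point x, -y, -z); pixel columns grow to the right and rows downward; lengths in m; the calibration is good to about 2 mm. A picture is of the moment at which its call begins.
- bot.close_job(): hands the job in; it is judged then, once.
The state is a dict: "t": time; "qpos": joint angles; "dq": joint speeds; "joint_efforts": joint torques, N m; "tcp_pos": TCP position; "tool_rot": TCP orientation; "ft_force": force on the tool from outside, world axes, zero at the start; "moment": the same for the moment, N m; "opening": finger opening in m; "grip_force": force on a finger pad.
Only numpy, scipy, OpenCV 4.12 (cv2) and the standard library are available. Lean on these libraries where they do the work, as an engineer would, in place of code of your own. Each camera call takes 0.05 s, during which the arm holds its last target. There are 200 camera calls.

## Working session

There is one attempt and no reset: what is moved stays moved. The work goes in short steps, Python scripts to look and compute and a shell command to move; the robot and the scene stay as the last step left them, time stands still between calls to the robot, and variables do not carry over. Pictures are saved under pics/ and viewed, at most 10 in all, crops included, and the job is handed in when it is done.

```bash
mkdir -p pics; ls
python3 - <<'E'
from cell import bot
import cv2,numpy as np,pickle
d={}
for n in("scene","side"):
    s=bot.snapshot(n);d[n]=s;cv2.imwrite(f"pics/{n}0.png",s["img"]);print(n,s["xyz"],np.round(s["rotation"],3).tolist(),np.round(s["camera_matrix"],1).tolist(),[k for k in s])
pickle.dump(d,open("s0.pkl","wb"))
st=bot.get_state();print(st)
E
```

```text
pics
scene [ 1.04320118 -0.8467356   0.9182692 ] [0.862, -0.001, 0.474] [[586.4, 0.0, 318.8], [0.0, 586.4, 242.4], [0.0, 0.0, 1.0]] ['img', 'z_map', 'camera_matrix', 'xyz', 'rotation']
side [ 0.5642586  -0.89579879  0.75571638] [0.938, -0.005, -0.025] [[573.8, 0.0, 322.2], [0.0, 573.8, 246.8], [0.0, 0.0, 1.0]] ['img', 'z_map', 'camera_matrix', 'xyz', 'rotation']
{'t': 0.1, 'qpos': array([-1.269712  ,  0.70702995, -0.02761174,  1.48494454,  0.02203178,
        0.95088261, -0.07549922]), 'dq': array([-9.40683986e-04, -1.55280799e-03, -5.81808844e-04,  8.49837546e-04,
        1.49339459e-03,  4.36542005e-04, -3.07341230e-05]), 'joint_efforts': array([ 3.07183851e-03, -8.84287119e+01,  1.23778626e+00, -2.36451924e+01,
        1.72460172e-02,  4.88403151e-03, -1.00922603e-05]), 'tcp_pos': array([0.19320072, 0.5413456 , 0.24788228]), 'tool_rot': array([-3.14063312e+00,  5.73528414e-05,  2.79882274e+00]), 'ft_force': array([-0.08025748, -0.49638217,  0.03802946]), 'moment': array([-0.05031154, -0.05146071, -0.00619083]), 'grip_force': 0.0, 'opening': 0.08510723000153234}
```

View pics/scene0.png

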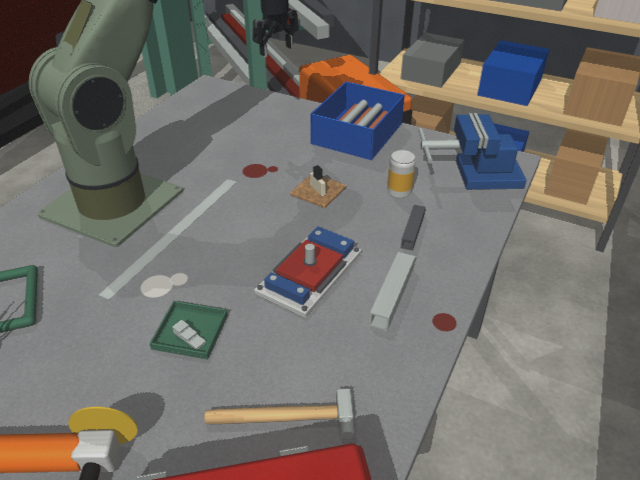

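View pics/side0.png

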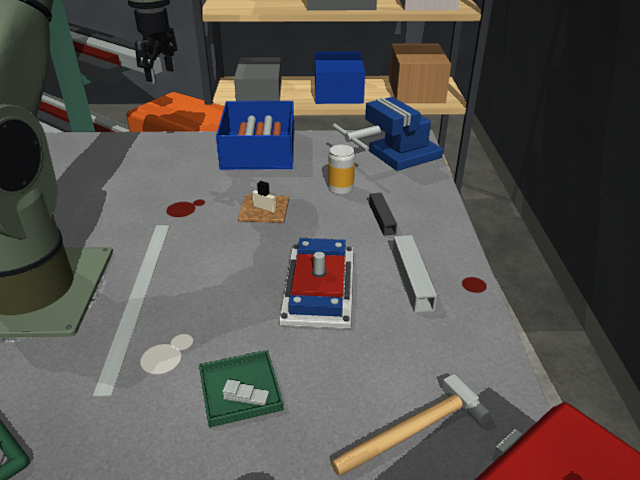

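The jig is centred near (318,275) in the side view, with the pad and spacer at (264,200) to its left. The tray is on the right at (240,385). The can is at (341,170), and the tubes lie beyond the jig.

```bash
cat > h.py <<'E'
import cv2,numpy as np
def cloud(s):
    K=s["camera_matrix"];z=s["z_map"];v,u=np.mgrid[:480,:640]
    p=np.stack([(u-K[0,2])/K[0,0]*z,-(v-K[1,2])/K[1,1]*z,-z],-1)
    R=np.array(s["rotation"])
    if R.shape!=(3,3):
        from scipy.spatial.transform import Rotation as Q
        R=Q.from_euler('xyz',R).as_matrix()
    return p@R.T+s["xyz"], cv2.cvtColor(s["img"],cv2.COLOR_BGR2HSV)
def masks(h):
    H,S,V=[h[...,i].astype(int) for i in range(3)]
    return dict(red=((H<8)|(H>172))&(S>150)&(V>60),blue=(H>100)&(H<125)&(S>120)&(V>40),
      black=(V<50),ivory=(H>12)&(H<35)&(S>15)&(S<90)&(V>130),cork=(H>5)&(H<20)&(S>100)&(V>80),grey=(S<40)&(V>90))
def rect(q,lo=2,hi=98):
    (c,wh,a)=cv2.minAreaRect((q[:,:2]*1000).astype(np.float32))
    return np.round(c,1),np.round(wh,1),round(a,1),len(q)
E
python3 - <<'E'
import pickle;from h import *
d=pickle.load(open("s0.pkl","rb"))
for n,s in d.items():
    P,h=cloud(s);m=masks(h);x,y,z=np.moveaxis(P,-1,0)
    print(n,"table z",np.median(z[330:345,300:330]))
    a=(x>.3)&(x<.85)&(y>-.4)&(y<.4)&(s["z_map"]>0)
    for k,lo,hi in(("red",.03,.039),("blue",.035,.045),("grey",.075,.086),("black",.07,.086),("black",.045,.086),("ivory",.02,.055),("cork",.004,.016)):
        mm=(m[k]&a&(z>lo)&(z<hi)).astype(np.uint8)
        nl,L,st,_=cv2.connectedComponentsWithStats(mm)
        for i in range(1,nl):
            if st[i,4]>25: print(k,lo,*rect(P[L==i]),st[i,:4].tolist())
E
```

```text
scene table z -0.0007549239425739818
red 0.03 [584.5   2.5] [123.6 102.3] 85.0 1314 [277, 240, 65, 48]
blue 0.035 [593.1  92.1] [50.5 98.8] 84.8 486 [309, 227, 44, 25]
blue 0.035 [577.3 -87.4] [32.3 98.8] 84.6 380 [265, 273, 44, 27]
grey 0.075 [654.2 372.5] [62.2 27.2] 16.0 73 [389, 165, 25, 9]
grey 0.075 [585.1   2.6] [18.8 22.7] 12.4 59 [305, 244, 10, 8]
black 0.07 [460.6 284.1] [15.8 23.9] 51.2 50 [314, 166, 8, 9]
black 0.045 [459.9 283. ] [17.  24.2] 60.2 88 [314, 166, 8, 13]
ivory 0.02 [458.2 283.2] [16.4 65.5] 62.2 155 [310, 172, 15, 22]
cork 0.004 [457.8 290.6] [112.9 109.7] 85.8 700 [291, 176, 55, 31]
cork 0.004 [ 792.9 -317.7] [24.7  3.6] 28.2 29 [322, 415, 15, 3]
cork 0.004 [ 724.8 -358.1] [59.8  5.3] 31.6 60 [267, 416, 35, 5]
cork 0.004 [ 675.1 -385.8] [47.   4.6] 28.7 54 [238, 418, 28, 4]
side table z 0.00014262170642526106
red 0.03 [583.4   1.2] [125.6  99.3] 84.9 1633 [292, 254, 53, 41]
blue 0.035 [591.1  88.8] [47.5 98.6] 84.5 550 [298, 238, 48, 16]
blue 0.035 [574.8 -89.8] [31.1 97.2] 85.8 504 [289, 295, 53, 14]
grey 0.075 [649.  368.2] [60.  22.3] 1.8 82 [330, 161, 25, 7]
grey 0.075 [583.6   0.7] [22.4 19.1] 70.5 70 [314, 252, 11, 9]
black 0.07 [455.1 281.2] [15.6 27.8] 60.0 62 [257, 181, 12, 8]
black 0.045 [456.  280.5] [20.8 27.8] 80.7 139 [257, 181, 12, 15]
ivory 0.02 [457.7 282.6] [17.1 63.7] 59.5 269 [253, 190, 23, 19]
cork 0.004 [455.3 287.6] [111.4 109.8] 85.0 811 [238, 195, 51, 27]
cork 0.004 [ 730.5 -356.9] [169.9   3.8] 30.3 198 [374, 406, 88, 50]
```

```bash
python3 -m inch '[[[2,-2,0],[0,0,-1]],[[5,-5,0],[0,0,-2]],[[8,-8,0],[0,0,-3]],[[11.5,-11.5,0],[0,0,-4]],[[15,-15,0],[0,0,-6]],[[18.5,-18.5,-1],[0,0,-7]],[[22,-22,-2],[0,0,-8]],[[25,-24.5,-3.5],[0,0,-9]],[[26.4,-25.9,-4.5],[0,0,-10]],[[26.4,-25.9,-4.5],[0,0,-10]],[[26.4,-25.9,-4.5],[0,0,-10]]]' 60 30
python3 - <<'E'
from cell import bot
import pickle;from h import *
s=bot.snapshot("wrist");cv2.imwrite("pics/w1.png",s["img"])
st=bot.get_state();print(st["tcp_pos"],st["tool_rot"],s["xyz"])
P,h=cloud(s);m=masks(h);z=P[...,2]
for k,lo,hi in(("black",.065,.09),("ivory",.02,.055)):
    mm=(m[k]&(z>lo)&(z<hi)).astype(np.uint8)
    nl,L,q,_=cv2.connectedComponentsWithStats(mm)
    for i in range(1,nl):
        if q[i,4]>80: print(k,lo,*rect(P[L==i]),q[i,:4].tolist(),np.median(z[L==i]))
E
```

```text
t: 1.48
tcp_pos: [0.4564, 0.2838, 0.2036]
tool_rot: [3.141, -0.001, 2.626]
ft_force: [0.1, 0.4, -0.2]
opening: 0.0513
grip_force: 0.0
[0.45641204 0.28380948 0.20366342] [ 3.14101682e+00 -4.06348992e-04  2.62632681e+00] [0.39231165 0.32061752 0.32956197]
black 0.065 [437.  500.1] [70.3  3.7] 0.2 3295 [582, 0, 58, 106] 0.07791201328099795
black 0.065 [456.5 286.3] [15.3 23.3] 57.9 781 [313, 224, 24, 37] 0.08016135068343411
ivory 0.02 [478.9 272.2] [10.6  7.6] 62.8 123 [316, 262, 14, 9] 0.05047985063728022
```

View pics/w1.png

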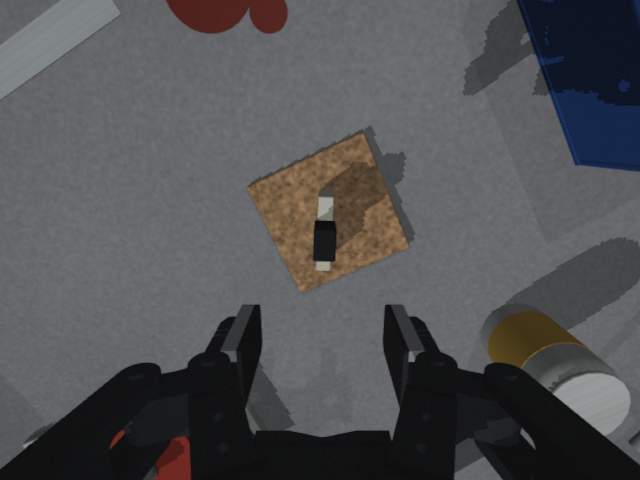

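The wrist view shows the spacer on the cork pad, with its block at (325,241), nearly aligned between the fingers. The tool is already above it, so I'll descend and grip at low force.

```bash
python3 -m inch '[[[0,0,-3],[0,0,-1]],[[0,0,-6],[0,0,-2]],[[0,0,-9],[0,0,-2]],[[0,0,-11.5],[0,0,-2]],[[0,0,-13],[0,0,-2]],[[0,0,-13.7],[0,0,-2]],[[0,0,-13.7],[0,0,-2]]]' 60 30; python3 -m inch '[[[0,0,0],[0,0,0]],[[0,0,0],[0,0,0]],[[0,0,0],[0,0,0]],[[0,0,0],[0,0,0]],[[0,0,0],[0,0,0]],[[0,0,0],[0,0,0]]]' 10 30
```

```text
t: 2.4
tcp_pos: [0.4573, 0.2828, 0.0665]
tool_rot: [3.141, 0.0, 2.59]
ft_force: [0.4, 0.1, 0.7]
opening: 0.051
grip_force: 0.0
t: 3.15
tcp_pos: [0.4575, 0.2827, 0.0667]
tool_rot: [3.141, 0.0, 2.589]
ft_force: [-0.8, -0.7, 5.7]
opening: 0.0159
grip_force: 34.4
```

```bash
python3 -m inch '[[[0,0,1.5],[0,0,0]],[[0,0,4],[0,0,0]],[[0,0,7],[0,0,2]],[[0,-2,10],[0,0,4]],[[1,-5,11],[0,0,7]],[[3,-9,11],[0,0,11]],[[5,-13.5,11],[0,0,15]],[[7,-18,11],[0,0,19]],[[9,-22.5,11],[0,0,22]],[[10.5,-27,11],[0,0,25]],[[11.5,-31,11],[0,0,26.5]],[[12,-34,11],[0,0,26.5]]]'; python3 -m inch '[[[0,-0.6,0],[0,0,0]],[[0,-0.9,-1.5],[0,0,0]],[[0,-0.9,-3],[0,0,0]],[[0,-0.9,-4],[0,0,0]],[[0,-0.9,-4],[0,0,0]],[[0,-0.9,-4],[0,0,0]]]'
cat > m.py <<'E'
from cell import bot
import sys;from h import *
st=bot.get_state();T=st["tcp_pos"]*1000;print(T,np.degrees(st["tool_rot"]),st["ft_force"])
yaw=np.radians(-5.1);ax=np.array([np.cos(yaw),np.sin(yaw)]);ay=np.array([-np.sin(yaw),np.cos(yaw)])
for n in("scene","side","wrist"):
    s=bot.snapshot(n);cv2.imwrite(f"pics/{n}_{sys.argv[1]}.png",s["img"])
    P,h=cloud(s);m=masks(h);z=P[...,2];q=P[...,:2]*1000-T[:2]
    u=q@ax;v=q@ay;near=(abs(u)<120)&(abs(v)<220)&(s["z_map"]>0)
    for k,lo,hi in(("red",.03,.039),("blue",.036,.045),("ivory",(T[2]-60)/1000,(T[2]-10)/1000),("black",(T[2]-16)/1000,(T[2]+12)/1000)):
        mm=(m[k]&near&(z>lo)&(z<hi)).astype(np.uint8)
        nl,L,S,_=cv2.connectedComponentsWithStats(mm)
        for i in range(1,nl):
            if S[i,4]>60:
                b=L==i;print(n,k,"u",np.round(np.percentile(u[b],[2,98]),1),"v",np.round(np.percentile(v[b],[1,50,99]),1),"z",np.round(np.percentile(z[b]*1000,[5,95])),"ang",rect(P[b])[1:3],S[i,4])
E
python3 m.py 2
```

```text
t: 4.65
tcp_pos: [0.5773, -0.0597, 0.1771]
tool_rot: [-3.141, 0.0, 3.051]
ft_force: [-0.6, 0.7, -1.3]
opening: 0.0157
grip_force: 33.3
t: 5.4
tcp_pos: [0.5774, -0.0662, 0.1365]
tool_rot: [-3.142, 0.0, 3.052]
ft_force: [-0.3, -0.4, -2.2]
opening: 0.0155
grip_force: 33.3
[577.4187162  -66.23561952 136.51779666] [-1.79996804e+02  1.92235461e-02  1.74875609e+02] [-0.31608995 -0.44743289 -2.15377926]
scene red u [-41.3  49.8] v [  8.4  51.2 128.9] z [31. 37.] ang (array([124.8,  98.3]), 84.1) 956
scene blue u [-42.7  49.7] v [136.1 156.7 181.8] z [37. 42.] ang (array([48.5, 98.1]), 85.9) 427
scene blue u [-45.4  48.6] v [-36.6 -24.6  -6.7] z [37. 42.] ang (array([31.2, 98.2]), 85.0) 351
scene ivory u [-30.4  28.3] v [-7.8 -4.3  5.2] z [ 83. 120.] ang (array([20. , 62.2]), 85.7) 353
side red u [-48.3  47.7] v [  7.2  37.6 126. ] z [32. 37.] ang (array([135.1,  99.4]), 84.7) 1152
side blue u [-49.2 -29.7] v [134.  145.4 177.5] z [37. 42.] ang (array([19. , 44.9]), 0.3) 91
side blue u [ 5.3 47.8] v [132.9 150.8 177.4] z [37. 42.] ang (array([46.7, 46.1]), 82.3) 243
side blue u [-47.7  47.4] 
[... 241 characters left out ...]
.5, 12.5]), 89.6) 73
wrist red u [-48.8  46.5] v [ 11.   67.6 127.9] z [34. 36.] ang (array([120. , 100.3]), 85.0) 23609
wrist blue u [-48.8  46.7] v [136.6 156.5 179.5] z [39. 42.] ang (array([45. , 99.9]), 84.9) 9728
wrist blue u [-48.9  31.3] v [-34.6 -22.2  -7.9] z [39. 41.] ang (array([27.8, 89.5]), 85.0) 4773
wrist ivory u [-31.6 -13.8] v [-5.3  3.5  5.5] z [119. 121.] ang (array([10.9, 18.4]), 85.5) 228
wrist black u [-14.3  -9.1] v [-9.4 -0.2  9.1] z [124. 148.] ang (array([18.9,  5.8]), 85.8) 1472
wrist black u [-6.  -4.7] v [-21.3 -18.3 -15.4] z [128. 148.] ang (array([6.1, 2. ]), 85.1) 445
wrist black u [-6.2 -4.7] v [14.4 18.  20.9] z [128. 148.] ang (array([8.6, 3.6]), 55.1) 430
```

```bash
python3 -m inch '[[[0.01,0.13,-0.8],[0,0,0]],[[0.01,0.13,-1.8],[0,0,0]],[[0.01,0.13,-2.8],[0,0,0]],[[0.01,0.13,-3.4],[0,0,0]],[[0.01,0.13,-3.8],[0,0,0]],[[0.01,0.13,-4.1],[0,0,0]],[[0.01,0.13,-4.1],[0,0,0]]]';python3 m.py 3
```

```text
t: 6.42
tcp_pos: [0.5774, -0.0652, 0.0952]
tool_rot: [-3.141, -0.0, 3.052]
ft_force: [0.0, 0.6, -1.6]
opening: 0.0153
grip_force: 33.3
[577.35811085 -65.15343568  95.2139235 ] [-1.79992083e+02 -2.50529544e-03  1.74861676e+02] [ 0.0496547   0.58436657 -1.57940395]
scene red u [-3.  50.1] v [  9.   77.9 128.2] z [31. 37.] ang (array([125.1,  71.3]), 89.2) 683
scene blue u [-45.5  49. ] v [133.7 154.2 180.1] z [37. 42.] ang (array([48.3, 99.6]), 84.2) 435
scene blue u [-45.6  49.1] v [-37.9 -25.6  -7.8] z [37. 42.] ang (array([32.1, 99.1]), 86.1) 357
scene ivory u [-30.5  28.5] v [-8.4 -4.2  5.5] z [42. 78.] ang (array([61.7, 21.4]), 1.1) 331
side red u [-48.8 -23. ] v [  6.4  73.4 125.6] z [33. 37.] ang (array([122.4,  28.3]), 85.1) 364
side red u [11.5 48.5] v [  7.1  73.2 125. ] z [33. 37.] ang (array([123.5,  39.4]), 86.8) 590
side blue u [-49.1 -31.5] v [130.9 144.8 177. ] z [37. 42.] ang (array([16.9, 48.2]), 0.1) 84
side blue u [12.1 48.1] v [132.2 149.  176.4] z [37. 42.] ang (array([45.2, 38.2]), 86.2) 197
side blue u [-47.8  47.5] v [-39.  -27.7 -10.7] z [37. 42.] ang (array([
[... 191 characters left out ...]
12.1, 11. ]), 88.7) 69
wrist red u [-48.8  46.1] v [ 10.1  68.3 126.9] z [34. 36.] ang (array([120.5, 100. ]), 85.0) 31206
wrist blue u [-49.  25.] v [-35.8 -23.4  -8.4] z [39. 41.] ang (array([27.9, 88.5]), 84.9) 6091
wrist blue u [-48.   47.6] v [135.3 148.3 175. ] z [39. 41.] ang (array([ 45. , 100.2]), 86.1) 9975
wrist ivory u [-31.6 -13.7] v [-5.5  2.   5.6] z [78. 80.] ang (array([11.4, 18.6]), 85.8) 315
wrist black u [-14.3  -9.1] v [-9.2 -0.   9.1] z [ 82. 106.] ang (array([18.8,  5.9]), 85.3) 1446
wrist black u [-6.  -4.7] v [-21.1 -18.1 -15.3] z [ 87. 106.] ang (array([6. , 2.1]), 87.2) 434
wrist black u [-6.1 -4.6] v [14.7 18.1 21. ] z [ 87. 106.] ang (array([8.3, 4. ]), 57.2) 422
```

Spacer is centred over the gap to well within the clearance, so I'll lower it.

```bash
python3 -m inch '[[[0,0.02,-0.4],[0,0,0]],[[0,0.02,-0.8],[0,0,0]],[[0,0.02,-1.2],[0,0,0]],[[0,0.02,-1.5],[0,0,0]],[[0,0.02,-1.8],[0,0,0]],[[0,0.02,-1.9],[0,0,0]],[[0,0.02,-1.9],[0,0,0]]]'
```

```text
t: 7.45
tcp_pos: [0.5774, -0.065, 0.0762]
tool_rot: [-3.142, -0.0, 3.052]
ft_force: [0.0, 0.3, -0.9]
opening: 0.0155
grip_force: 33.3
```

```bash
python3 -m inch '[[[0,0,-0.1],[0,0,0]],[[0,0,-0.2],[0,0,0]],[[0,0,-0.3],[0,0,0]],[[0,0,-0.35],[0,0,0]],[[0,0,-0.4],[0,0,0]],[[0,0,-0.4],[0,0,0]]]'
```

```text
t: 8.2
tcp_pos: [0.5773, -0.0649, 0.0722]
tool_rot: [-3.142, -0.0, 3.052]
ft_force: [0.7, 0.2, -1.3]
opening: 0.0152
grip_force: 33.3
```

```bash
python3 -m inch '[[[0,0,-0.05],[0,0,0]],[[0,0,-0.05],[0,0,0]],[[0,0,-0.08],[0,0,0]],[[0,0,-0.08],[0,0,0]]]'
```

```text
t: 8.7
tcp_pos: [0.5774, -0.065, 0.0717]
tool_rot: [-3.141, 0.0, 3.052]
ft_force: [-1.6, -0.5, 5.0]
opening: 0.0158
grip_force: 34.1
```

```bash
python3 -m inch '[[[0,0,0.03],[0,0,0]],[[0,0,0.03],[0,0,0]],[[0,0,0.03],[0,0,0]],[[0,0,0.03],[0,0,0]]]' 45 30;  python3 -m inch '[[[0,0,0.5],[0,0,0]],[[0,0,2],[0,0,0]],[[0,0,4],[0,0,0]],[[0,0,6.5],[0,0,0]],[[0,0,9],[0,0,0]],[[0.2,2,9.5],[0,0,0]],[[0.4,5,9.5],[0,0,0]],[[0.6,6.6,9.5],[0,0,0]],[[0.6,6.6,9.5],[0,0,0]],[[0.6,6.6,9.5],[0,0,0]]]' 65; python3 m.py 4
```

```text
t: 9.2
tcp_pos: [0.5774, -0.065, 0.0718]
tool_rot: [-3.141, 0.0, 3.052]
ft_force: [0.4, 0.1, 0.5]
opening: 0.038
grip_force: 0.0
t: 10.45
tcp_pos: [0.5833, 0.0001, 0.1666]
tool_rot: [-3.141, -0.0, 3.051]
ft_force: [-0.1, 0.1, 0.1]
opening: 0.0558
grip_force: 0.0
[5.83251850e+02 1.02786967e-01 1.66587308e+02] [-1.79952049e+02 -2.03738530e-02  1.74812483e+02] [-0.14117757  0.12141236  0.08811265]
scene red u [-47.8 -15.8] v [-11.   12.5  61.7] z [31. 38.] ang (array([34.3, 76.2]), 9.9) 188
scene red u [-7.9 50.1] v [-55.8   7.3  62.6] z [31. 37.] ang (array([122.1,  77.1]), 85.0) 720
scene blue u [-45.5  49.7] v [ 68.3  87.6 114.6] z [37. 42.] ang (array([48.8, 99.8]), 85.7) 455
scene blue u [-45.5  49.3] v [-103.3  -91.3  -73.7] z [36. 42.] ang (array([31.2, 98.2]), 84.7) 353
side red u [-48.9 -16.4] v [-57.8   6.   60.7] z [33. 38.] ang (array([122.3,  34.7]), 84.9) 543
side red u [ 9.6 48.4] v [-58.6   0.8  59.1] z [33. 37.] ang (array([124. ,  42.2]), 84.9) 679
side blue u [-47.9  47.3] v [ 66.2  85.1 111.1] z [37. 42.] ang (array([47.5, 98.9]), 83.8) 536
side blue u [-48.   46.9] v [-105.1  -93.8  -76.1] z [37. 42.] ang (array([31.2, 97.8]), 84.9) 480
wrist red u [-48.4  47.3] v [-55.1   2.8  61.2] z [34. 36.] ang (array([119.1, 100.1]), 85.0) 19904
wrist blue u [-48.7  46.8] v [ 70.3  90.7 112.9] z [39. 41.] ang (array([43.9, 99.2]), 85.0) 7683
wrist blue u [-48.9  47.5] v [-100.9  -90.4  -73.6] z [39. 41.] ang (array([28.4, 99.2]), 85.1) 3554
wrist black u [-9.8 10.8] v [-29.3 -27.7 -27.4] z [158. 178.] ang (array([ 2.2, 22.1]), 89.2) 740
wrist black u [-9.7 11.7] v [27.6 27.9 29.3] z [156. 178.] ang (array([ 1.9, 22.6]), 83.9) 785
wrist black u [-6.1 -4.9] v [-41.3 -38.7 -36.6] z [163. 178.] ang (array([5. , 1.5]), 83.9) 279
wrist black u [-6.  -4.7] v [36.1 38.6 41.1] z [163. 178.] ang (array([8.6, 2.9]), 55.1) 283
```

View pics/wrist_4.png

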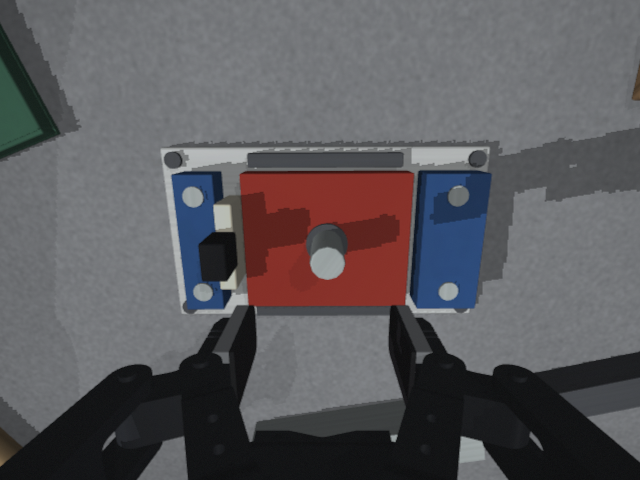

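View pics/side_4.png

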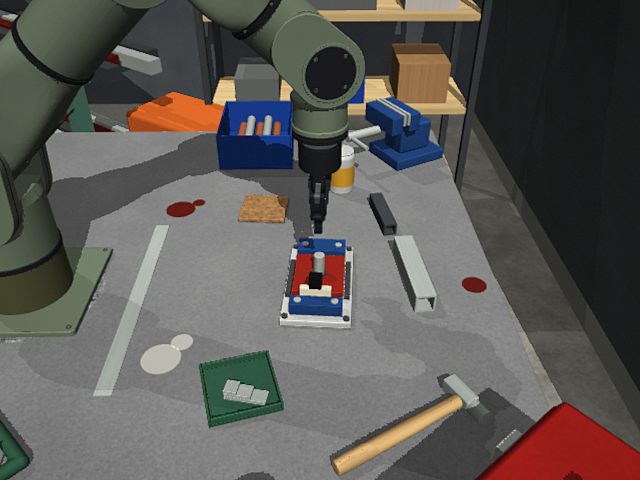

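The spacer stands upright in the right-hand gap, with its block at (217,255) in the wrist view, and the post is at (327,262). Next I'll grip the post.

```bash
python3 -m inch '[[[0.0,0.25,-2],[0,0,0]],[[0,0.25,-4.5],[0,0,0]],[[0,0.25,-7],[0,0,0]],[[0,0.25,-9],[0,0,0]],[[0,0.25,-10.1],[0,0,0]],[[0,0.25,-10.1],[0,0,0]],[[0,0.25,-10.1],[0,0,0]]]' 65; python3 -m inch '[[[0,0,0],[0,0,0]],[[0,0,0],[0,0,0]],[[0,0,0],[0,0,0]],[[0,0,0],[0,0,0]],[[0,0,0],[0,0,0]],[[0,0,0],[0,0,0]]]' 10 40
```

```text
t: 11.48
tcp_pos: [0.5837, 0.0034, 0.0665]
tool_rot: [3.142, 0.001, 3.052]
ft_force: [-0.3, -0.4, 0.3]
opening: 0.0556
grip_force: 0.0
t: 12.22
tcp_pos: [0.5835, 0.0035, 0.0663]
tool_rot: [-3.141, 0.001, 3.052]
ft_force: [-1.1, -0.2, 6.5]
opening: 0.0209
grip_force: 38.9
```

```bash
python3 -m inch '[[[-0.01,-0.1,0],[0,0,0]],[[-0.02,-0.2,0],[0,0,0]],[[-0.03,-0.3,0],[0,0,0]],[[-0.03,-0.3,0],[0,0,0]]]'; python3 -m inch '[[[0,-0.04,0],[0,0,0]],[[-0.01,-0.08,0],[0,0,0]],[[-0.01,-0.08,0],[0,0,0]]]'
```

```text
t: 12.72
tcp_pos: [0.5833, 0.0008, 0.0663]
tool_rot: [3.141, 0.001, 3.052]
ft_force: [0.2, 1.2, 5.6]
opening: 0.0212
grip_force: 38.9
t: 13.1
tcp_pos: [0.5833, 0.0002, 0.0663]
tool_rot: [3.141, 0.001, 3.052]
ft_force: [-0.7, 2.4, 5.0]
opening: 0.0208
grip_force: 38.9
```

```bash
for i in 1 2 3; do :; done; python3 -m inch '[[[0,-0.03,0],[0,0,0]],[[0,-0.05,0],[0,0,0]],[[0,-0.05,0],[0,0,0]]]'; python3 -m inch '[[[0,-0.03,0],[0,0,0]],[[0,-0.05,0],[0,0,0]],[[0,-0.05,0],[0,0,0]]]'
```

```text
t: 13.48
tcp_pos: [0.5832, -0.0002, 0.0663]
tool_rot: [3.141, 0.001, 3.052]
ft_force: [-0.1, 2.3, 6.2]
opening: 0.0207
grip_force: 38.9
t: 13.85
tcp_pos: [0.5832, -0.0007, 0.0663]
tool_rot: [3.141, 0.001, 3.052]
ft_force: [-1.6, 1.9, 6.4]
opening: 0.0211
grip_force: 38.9
```

```bash
python3 -m inch '[[[0,-0.03,0],[0,0,0]],[[0,-0.03,0],[0,0,0]]]'; python3 -m inch '[[[0,-0.03,0],[0,0,0]],[[0,-0.03,0],[0,0,0]]]'
```

```text
t: 14.1
tcp_pos: [0.5832, -0.001, 0.0663]
tool_rot: [3.141, 0.001, 3.052]
ft_force: [-1.7, 2.8, 6.3]
opening: 0.0209
grip_force: 38.9
t: 14.35
tcp_pos: [0.5831, -0.0013, 0.0663]
tool_rot: [3.141, 0.001, 3.052]
ft_force: [-2.4, 3.6, 6.9]
opening: 0.0214
grip_force: 38.9
```

```bash
python3 -m inch '[[[0,-0.03,0],[0,0,0]],[[0,-0.03,0],[0,0,0]]]'
```

```text
t: 14.6
tcp_pos: [0.5831, -0.0016, 0.0663]
tool_rot: [3.141, 0.001, 3.052]
ft_force: [-1.6, 2.3, 7.3]
opening: 0.021
grip_force: 38.9
```

```bash
python3 -m inch '[[[-0.01,-0.03,0],[0,0,0]],[[-0.01,-0.03,0],[0,0,0]]]'
```

```text
t: 14.85
tcp_pos: [0.5831, -0.002, 0.0663]
tool_rot: [3.141, 0.001, 3.052]
ft_force: [-1.3, 3.7, 6.0]
opening: 0.021
grip_force: 38.9
```

```bash
python3 -m inch '[[[0,-0.02,0],[0,0,0]],[[0,-0.02,0],[0,0,0]]]'
```

```text
t: 15.1
tcp_pos: [0.5831, -0.0019, 0.0663]
tool_rot: [3.141, 0.001, 3.052]
ft_force: [-2.5, 2.1, 6.6]
opening: 0.0209
grip_force: 39.0
```

```bash
python3 -m inch '[[[0,-0.02,0],[0,0,0]],[[0,-0.02,0],[0,0,0]],[[0,-0.02,0],[0,0,0]]]'
```

```text
t: 15.48
tcp_pos: [0.5831, -0.0019, 0.0663]
tool_rot: [3.14, 0.001, 3.052]
ft_force: [-1.5, 5.4, 7.1]
opening: 0.0208
grip_force: 39.0
```

```bash
python3 -m inch '[[[0,-0.02,0],[0,0,0]],[[0,-0.02,0],[0,0,0]],[[0,-0.02,0],[0,0,0]]]'
```

```text
t: 15.85
tcp_pos: [0.5831, -0.0019, 0.0663]
tool_rot: [3.14, 0.001, 3.053]
ft_force: [-1.6, 5.6, 6.4]
opening: 0.021
grip_force: 39.0
```

Contact: motion has stopped and the force is rising gently.

```bash
python3 -m inch '[[[0,-0.02,0],[0,0,0]],[[0,-0.03,0],[0,0,0]],[[0,-0.03,0],[0,0,0]],[[0,-0.03,0],[0,0,0]]]'
python3 - <<'E'
from cell import bot
import numpy as np
print([np.round(bot.get_state()["ft_force"],1).tolist() for _ in range(2)])
E
```

```text
t: 16.35
tcp_pos: [0.5831, -0.002, 0.0663]
tool_rot: [3.14, 0.001, 3.053]
ft_force: [-2.3, 7.4, 5.8]
opening: 0.0208
grip_force: 39.0
[[-2.3, 7.4, 5.8], [-2.3, 7.4, 5.8]]
```

```bash
python3 -m inch '[[[0,-0.02,0],[0,0,0]],[[0,-0.04,0],[0,0,0]],[[0,-0.04,0],[0,0,0]],[[0,-0.04,0],[0,0,0]]]'; python3 -m inch '[[[0,0,0],[0,0,0]],[[0,0,0],[0,0,0]]]'; python3 m.py 5 | grep -E "wrist|^\["
```

```text
t: 16.85
tcp_pos: [0.5831, -0.002, 0.0664]
tool_rot: [3.139, 0.001, 3.053]
ft_force: [-1.8, 9.8, 6.7]
opening: 0.0211
grip_force: 39.1
t: 17.1
tcp_pos: [0.5831, -0.002, 0.0663]
tool_rot: [3.139, 0.001, 3.053]
ft_force: [-1.1, 9.2, 6.6]
opening: 0.0208
grip_force: 39.1
[583.08358467  -1.98340461  66.3168997 ] [1.79870751e+02 3.74412546e-02 1.74926933e+02] [-1.05715855  9.16751825  6.56500535]
wrist red u [-49.4  26.4] v [-58.2   0.   58.4] z [34. 36.] ang (array([119.6,  84.4]), 85.0) 34421
wrist red u [38.8 49.4] v [-13.9   0.1  14.2] z [34. 36.] ang (array([29.1, 12.7]), 86.3) 749
wrist blue u [-49.1  44.4] v [ 72.   93.3 114.9] z [39. 41.] ang (array([45.3, 99.8]), 84.4) 17692
wrist blue u [-49.4   1.5] v [-99.1 -88.4 -71.6] z [39. 41.] ang (array([29.3, 57.6]), 85.6) 5154
wrist blue u [44.1 49.1] v [-99.3 -96.5 -91.5] z [39. 41.] ang (array([4.7, 9.1]), 28.0) 88
wrist ivory u [-31.9 -13.5] v [-70.7 -61.9 -59.8] z [54. 56.] ang (array([11.5, 19. ]), 82.9) 346
wrist ivory u [13.8 21.3] v [-66.  -61.8 -59.9] z [54. 56.] ang (array([ 2.6, 10.4]), 50.0) 86
wrist black u [-14.4   7.3] v [-72.5 -58.1 -57.2] z [59. 77.] ang (array([27.5, 13.5]), 28.3) 2404
wrist black u [-10.   -2.8] v [-11.9 -10.6 -10.2] z [55. 77.] ang (array([1.8, 7.8]), 85.5) 219
wrist black u [-10.   -2.2] v [10.5 10.7 11.9] z [54. 77.] ang (array([1.6, 8.2]), 74.6) 220
wrist black u [-6.1 -4.8] v [-23.8 -21.  -18.3] z [58. 78.] ang (array([5.6, 1.9]), 81.7) 418
wrist black u [-6.  -4.8] v [18.3 21.  23.7] z [58. 77.] ang (array([8.2, 3.6]), 56.3) 413
```

View pics/wrist_5.png

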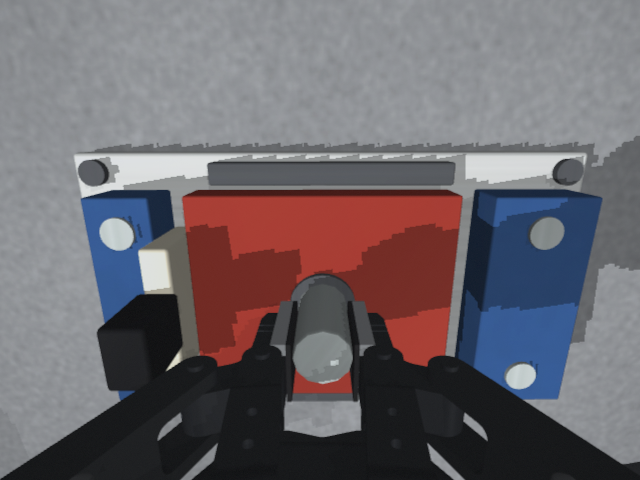

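The wrist view shows the ivory blade at (165,260) flush between plate and stop, with 12 mm between their faces. I'll trim the push slightly and hand in.

```bash
python3 -m inch '[[[0,-0.02,0],[0,0,0]],[[0,-0.02,0],[0,0,0]],[[0,-0.02,0],[0,0,0]],[[0,-0.02,0],[0,0,0]]]'; python3 -m inch '[[[0,0,0],[0,0,0]],[[0,0,0],[0,0,0]]]'
```

```text
t: 17.75
tcp_pos: [0.5831, -0.002, 0.0663]
tool_rot: [3.139, 0.001, 3.053]
ft_force: [-2.3, 10.7, 6.1]
opening: 0.0209
grip_force: 39.1
t: 18.0
tcp_pos: [0.583, -0.002, 0.0663]
tool_rot: [3.139, 0.001, 3.053]
ft_force: [-1.9, 10.6, 6.9]
opening: 0.021
grip_force: 39.1
```

```bash
python3 -c "
from cell import bot
print(bot.close_job())"
```

```text
the job is handed in; nothing more can be done
None
```

The job is handed in after about 18 s: the spacer stands on the bed in the wide gap, was gripped at no more than about 34 N in the readings, and is flush between plate and thin stop, with the arm still gripping the post and pushing at a measured 10.6 N.

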